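# Put the forming set away in its tray

## Robot

A 6-joint arm with a two-finger parallel gripper is mounted at the origin on the work surface. World frame = base frame: x ahead of the robot, y to its left, z up, the work surface at z = 0. Lengths are in m, angles in degrees, forces in N, time in s.
With the tool pointing down it reaches from about 0.375 to 0.9 m from the base axis. Payload 3.1 kg.
Tool frame: the origin (TCP) lies on the centre line of the jaws, within the pads' length; the fingertips stand 25 mm ahead of it and the grasp point (between the pads) lies 6 mm ahead of it; z points along the fingers, y is the line along which they close (so a half turn about z gives the same grasp; the last joint's range is limited). The gripper opens to 87 mm and grips with 3 to 60 N. Pads are 19 mm wide; open, the fingers measure 117 mm over their backs; the gripper's body (75 mm by 190 mm) begins 51 mm behind the grasp point.
Start: joints at [-10.227, 30.224, 82.088, -0, 67.689, -10.227], TCP at [0.625, 0, 0.248] pointing down, gripper open.
Joint ranges: [-176.69, 176.69], [-43.24, 126.21], [12.49, 139.97], [-82, 262], [0, 151.66], [-163.58, 163.58]. Speed limits (degrees/s): [159.86, 159.86, 180, 180, 180, 180].

## Interface

Orientations are given as a 3x3 rotation matrix whose columns are the frame's x, y, z axes.
In Python, from rig import bot, cams, models gives the robot as it stands. The module is installed in compiled form; this text tells all that it offers.
- The arm moves only by the shell command python3 -m handwheel 'ROWS' [OPENING]. ROWS is JSON, a list of rows, each a list of 6 numbers: the shift along the world's x, y, z each as a share of 1 m, from -1 to 1, then the turn, a rotation vector about the world's x, y, z each as a share of 2 rad, from -1 to 1. In form: [[dx, dy, dz, wx, wy, wz], ...]. A call has exactly 8 rows; each row is the pose to reach, as a shift and turn from the pose commanded when the call began; what a row does not reach only later rows make up. A row lasts 1/12 s, in which the tool goes at most 41.7 mm and 7.16 degrees, less where a joint would pass 70% of its speed; a pose out of reach is approached as far as the arm can. A call with a number of a shift or a turn outside -1 to 1 is refused whole. A call with a gripper value outside its range is refused whole. OPENING is the opening, from -1 (shut) to 1 (fully open), so that 0 is half open, set as the call begins (- or left out, the last holds). The fingers move at their own pace and stop on an object; the grip force is fixed at half the most. Time passes only in rows, so rows that repeat a pose let the fingers close, or fill a call up. It gives the time, the measured TCP pose, the force, the opening and the grip force at its end, in the units of the state.
- bot.read_state(): the state, without advancing time (a new reading comes with each control period).
- cams.capture(name): name is "scene" or "side" or "wrist"; returns (picture, depth): 480x640x3 uint8, blue, green, red; 480x640 float32, m along the optical axis (not along the pixel's ray), 0 where there is no reading.
- cams.calibration(name): a dict with "mtx" (3x3 intrinsics, pixels), "dist_coeffs" ([k1, k2, p1, p2, k3] as OpenCV has them; the pictures are not rectified), "R" (3x3) and "t" (3): a world point X has camera coordinates R X + t; the wrist camera has in their place "tool_from_camera" (4x4, takes a point from camera to tool coordinates, whose origin is the TCP and whose axes are the flange's). Camera axes: x right, y down, z forward; pixel columns grow to the right and rows downward; lengths in m; the calibration is good to about 2 mm. A picture is of the moment at which its call begins: read the wrist's pose just before it. calibration takes no time and is no camera call.
- bot.hand_in(): hands the job in; it is judged then, once.
Trained networks look in the newest picture that a camera, given by its name, has taken for a name from the list of things; names that differ only in an ending like _2 or _b are one class to them, and where a whole thing is asked for, a point or a joint stands for the part that bears it (a point fixed in the world has none). Each returns a list of dicts, best first, with "conf" (0 to 1); they miss things now and then, are a little off and sometimes report something else, mostly with a low value. They report only what shows in the picture. A call takes as long as a camera call. They do not tell look-alikes from the thing itself.
- models.spot_in(query, camera): "position" ([column, row] in pixels, amid what is visible of it).
- models.tip_of(query, camera): "position" ([column, row] in pixels: a listed point, or the origin of a listed thing).
The state is a dict: "time_s": time; "joint_positions": joint angles; "qvel": joint speeds; "tau": joint torques, N m; "position": TCP position; "tcp_rot": TCP orientation; "force": force on the tool from outside, world axes, zero at the start; "moment": the same for the moment, N m; "opening": opening from 0.0 (shut) to 1.0 (fully open); "grasp_force": force on a finger pad.
Only numpy, scipy, OpenCV 4.12 (cv2) and the standard library are available. Lean on these libraries where they do the work, as an engineer would, in place of code of your own. Each camera call takes 0.05 s, during which the arm holds its last target. There are 200 camera calls.

## Task

Put the jeweller's forming set away in its wooden tray: the little horn anvil, the doming cube with the round hollows, the long swage block with the grooves and the plain round bench block, each flat and the same way up as it lies now, in the recess cut to its own shape. They are hardened steel, so set each one down rather than dropping it. The long bezel block and the round disc cutter, both pierced with holes, belong elsewhere: leave them lying where they are.

Things in the scene. Friction and masses are not known exactly. Their poses are not given: they have to be found in the camera images.
- cube_mid (a point): doming block: solid steel cube, 40 mm a side, with four round hollows in its top and one in each side, about 460 g, lying loose on the bench. This point is its centre, 20 mm above its underside; x and y are square to its sides, z up.
- swage_mid (a point): swage block: solid steel bar 36 (x) by 90 (y) by 20 (z) mm with five half-round grooves of falling width across its top, about 430 g, loose on the bench. This point is its centre, 10 mm above its underside; y is its long axis, z up.
- round_mid (a point): bench block: plain solid steel disc with a smooth flat top, diameter 56 mm, 20 mm high, about 380 g, loose on the bench. This point is its centre, 10 mm above its underside; z up.
- anvil_mid (a point): small two-horned steel anvil, about 300 g, loose on the bench, 100 mm long (y) over both horns (round one to +y, flat one to -y) and 40 mm high. Foot 34 (x) by 46 (y) by 9 mm high, a narrower waist, then from 23 to 40 mm above the underside the body with the flat top, 22 (x) by 44 (y) mm: the place to grip, across x. This point is the centre of that body, 30 mm above the underside; z up.
- bay_cube: Dark wooden insert of the tray, 84 (x) by 120 (y) by 8 mm thick, fixed; origin at the centre of its underside, on the bench, z up. Its cork-lined recess, centred on the insert and 5 mm deep (floor 3 mm above the bench, rim 8 mm), is a square of 58 mm, for the 40 mm doming cube. The frame round the four inserts is 11 mm high.
- bay_swage: Dark wooden insert of the tray, 84 (x) by 120 (y) by 8 mm thick, fixed; origin at the centre of its underside, on the bench, z up. Its cork-lined recess, centred on the insert and 5 mm deep (floor 3 mm above the bench, rim 8 mm), is a rectangle of 54 (x) by 108 (y) mm, for the swage block, long axis to long axis (either way round).
- bay_round: Dark wooden insert of the tray, 84 (x) by 120 (y) by 8 mm thick, fixed; origin at the centre of its underside, on the bench, z up. Its cork-lined recess, centred on the insert and 5 mm deep (floor 3 mm above the bench, rim 8 mm), is a circle of 74 mm diameter, for the plain round bench block.
- bay_anvil: Dark wooden insert of the tray, 84 (x) by 120 (y) by 8 mm thick, fixed; origin at the centre of its underside, on the bench, z up. Its cork-lined recess, centred on the insert and 5 mm deep (floor 3 mm above the bench, rim 8 mm), is a cross: a pocket of 52 (x) by 64 (y) mm for the foot of the anvil, with a slot 26 mm wide running on along y, 112 mm over all, under the horns (either way round).
- bezel_mid (a point): bezel block: not part of the set, to be left alone. Steel bar of the same outline as the swage block, 36 (x) by 90 (y) by 20 mm, but with a row of five round holes in its top; loose on the bench. This point is its centre, 10 mm above its underside.
- cutter_mid (a point): disc cutter: not part of the set, to be left alone. Steel disc of the same outline as the bench block, 56 mm diameter, 20 mm high, but with a ring of six round holes in its top; loose on the bench. This point is its centre, 10 mm above its underside.
There are look-alikes about, which are no part of the job. What is shaped like the bay_cube but red or turquoise is not meant.

How it is judged (in metres and radians):
At the end, for the whole second after the job is handed in: Each of the four pieces rests in its own recess: centre within 14 mm of the recess centre, on the recess floor (no more than 3 mm up), level and upright within 0.08 rad (the two long pieces lengthwise within 0.35 rad), released and at rest; bezel block and disc cutter within 30 mm of where they lay (horizontal distance between cube_mid and bay_cube below 0.014 m and z of cube_mid in the frame of bay_cube below 0.026 m and angle between each of cube_mid, swage_mid, round_mid, anvil_mid's own z axis and vertical below 0.08 rad and linear speed of each of cube, swage, round, anvil below 0.02 m/s and horizontal distance between swage_mid and bay_swage below 0.014 m and z of swage_mid in the frame of bay_swage below 0.016 m and angle between the y axis of swage_mid and the y axis of bay_swage, either way round below 0.35 rad and horizontal distance between round_mid and bay_round below 0.014 m and z of round_mid in the frame of bay_round below 0.016 m and horizontal distance between anvil_mid and bay_anvil below 0.014 m and z of anvil_mid in the frame of bay_anvil below 0.036 m and angle between the y axis of anvil_mid and the y axis of bay_anvil, either way round below 0.35 rad and distance of each of bezel_mid, cutter_mid from where it was at the start of the episode below 0.03 m); the robot touches nothing.
It fails at once if a piece of the set is let fall (moving faster than 0.9 m/s out of the gripper, a free fall of about 4 cm) ((linear speed of cube above 0.9 m/s and contact force between the fingers and cube below 0.05 N) or (linear speed of swage above 0.9 m/s and contact force between the fingers and swage below 0.05 N) or (linear speed of round above 0.9 m/s and contact force between the fingers and round below 0.05 N) or (linear speed of anvil above 0.9 m/s and contact force between the fingers and anvil below 0.05 N)).
It fails at once if the bezel block or the disc cutter is moved more than 30 mm (distance of any of bezel_mid, cutter_mid from where it was at the start of the episode above 0.03 m).
It also fails if it takes over 106 s, if anything falls off the work surface, if the arm or the gripper's body presses on something with over 40 N, if the wrist force passes 120 N, or if a joint passes its speed limit or range.

## Working session

There is one attempt and no reset: what is moved stays moved. The work goes in short steps, Python scripts to look and compute and a shell command to move; the robot and the scene stay as the last step left them, time stands still between calls to the robot, and variables do not carry over. Pictures are saved under pics/ and viewed, at most 14 in all, crops included, and the job is handed in when it is done.

```bash
mkdir -p pics; python3 - <<'E'
from rig import bot,cams,models
import cv2
for n in("scene","side"):
    p,d=cams.capture(n); cv2.imwrite(f"pics/{n}0.png",p)
    c=cams.calibration(n); print(n,c["mtx"],c["R"],c["t"])
    for q in("cube_mid","swage_mid","round_mid","anvil_mid","bay_cube","bay_swage","bay_round","bay_anvil","bezel_mid","cutter_mid"):
        print(q,[( [int(v) for v in r["position"]],round(r["conf"],2)) for r in models.tip_of(q,n)][:4])
print(bot.read_state()["time_s"])
E
```

```text
scene [[444.90644369   0.         316.16595057]
 [  0.         444.90644369 242.20742565]
 [  0.           0.           1.        ]] [[ 0.80578808  0.59211701  0.01014973]
 [ 0.34054112 -0.44927072 -0.82594647]
 [-0.48449698  0.66899422 -0.56365718]] [-0.48074398 -0.09883586  1.19790182]
cube_mid [([133, 355], 0.98), ([196, 314], 0.68)]
swage_mid [([307, 298], 0.93)]
round_mid [([178, 404], 0.94)]
anvil_mid [([246, 268], 0.83)]
bay_cube [([382, 175], 0.89), ([458, 261], 0.83), ([436, 199], 0.78), ([299, 191], 0.72)]
bay_swage [([324, 231], 0.57)]
bay_round []
bay_anvil [([359, 239], 0.71)]
bezel_mid [([199, 313], 0.96)]
cutter_mid [([177, 404], 0.48)]
side [[585.23253027   0.         320.13321876]
 [  0.         585.23253027 237.84715737]
 [  0.           0.           1.        ]] [[ 0.72711909 -0.68649793 -0.00429104]
 [-0.50823672 -0.53408691 -0.67560833]
 [ 0.46151193  0.49342858 -0.73724824]] [-0.32149011  0.37324854  1.05571283]
cube_mid [([448, 401], 0.61), ([274, 243], 0.3)]
swage_mid [([382, 274], 0.77)]
round_mid [([500, 369], 0.91)]
anvil_mid [([338, 308], 0.96), ([237, 227], 0.32)]
bay_cube [([237, 225], 0.9), ([342, 173], 0.75), ([172, 258], 0.74), ([178, 186], 0.65)]
bay_swage [([274, 244], 0.73)]
bay_round [([261, 205], 0.8), ([301, 223], 0.22)]
bay_anvil [([302, 223], 0.75)]
bezel_mid [([391, 355], 0.89)]
cutter_mid [([448, 325], 0.77)]
1.1
```

View pics/scene0.png

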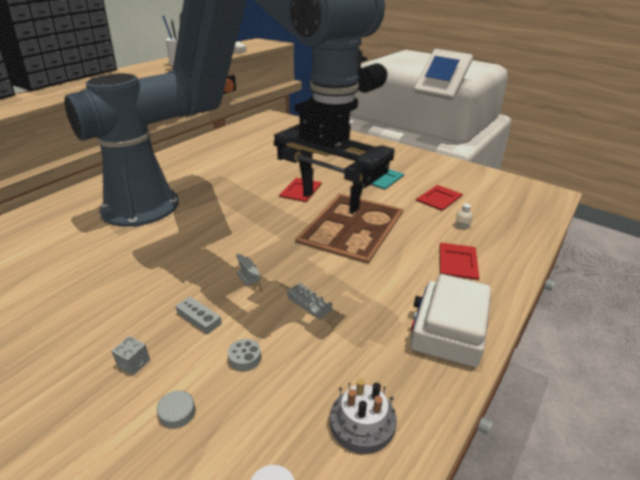

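View pics/side0.png

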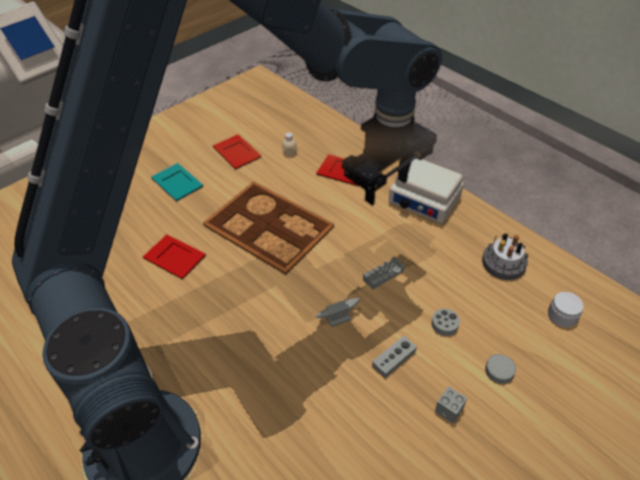

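Scene and side agree. In the side view, the candidates are:
- Cube: (451,403).
- Discs: plain one (500,368) = bench block; pierced one (446,321) = cutter.
- Bars: grooved one (382,274) = swage; pierced one (395,356) = bezel.
- Anvil: (338,311).
- Bays: the dark tray has cube (237,225), swage (274,244), round (261,205) and anvil (302,223). The red and turquoise plates are decoys.

```bash
cat > h.py <<'E'
import numpy as np,cv2
from rig import bot,cams,models
def pose(n):
    c=cams.calibration(n)
    if n=="wrist":
        s=bot.read_state(); T=np.eye(4);T[:3,:3]=s["tcp_rot"];T[:3,3]=s["position"]
        W=T@np.array(c["tool_from_camera"])
    else:
        W=np.eye(4);W[:3,:3]=np.array(c["R"]).T;W[:3,3]=-W[:3,:3]@np.array(c["t"])
    return W,np.array(c["mtx"]),np.array(c["dist_coeffs"])
def cloud(n):
    W,K,D=pose(n); p,d=cams.capture(n)
    uv=np.indices((480,640))[::-1].reshape(2,-1).T.astype(np.float64)
    r=cv2.undistortPoints(uv[:,None],K,D)[:,0]
    P=np.c_[r,np.ones(len(r))]*d.reshape(-1,1)
    X=(P@W[:3,:3].T+W[:3,3]).reshape(480,640,3); X[d==0]=np.nan
    return p,X,(W,K,D)
def ray(uv,z,cal):
    W,K,D=cal; r=cv2.undistortPoints(np.array([[uv]],float),K,D)[0,0]
    v=W[:3,:3]@np.r_[r,1]; return W[:3,3]+v*(z-W[2,3])/v[2]
def ortho(p,cal,z,x0,x1,y0,y1,s=1000):
    # map: columns = -y, rows = -x (top view, x up)
    W,K,D=cal; xs=np.arange(x1,x0,-1/s); ys=np.arange(y1,y0,-1/s)
    Y,X=np.meshgrid(ys,xs); P=np.stack([X,Y,0*X+z],-1).reshape(-1,3)
    R=W[:3,:3].T; q,_=cv2.projectPoints(P,cv2.Rodrigues(R)[0],-R@W[:3,3],K,D)
    m=q.reshape(*X.shape,2).astype(np.float32); return cv2.remap(p,m[...,0],m[...,1],cv2.INTER_LINEAR)
def hblobs(X,zmin,zmax=0.06,amin=60):
    m=((X[...,2]>zmin)&(X[...,2]<zmax)).astype(np.uint8)
    n,l,st,c=cv2.connectedComponentsWithStats(m)
    for i in range(1,n):
        if st[i,4]<amin: continue
        Q=X[l==i]; r=cv2.minAreaRect((Q[:,:2]*1000).astype(np.float32))
        print("px",c[i].round(),"n",st[i,4],"zmax",np.percentile(Q[:,2],95).round(3),"rect c",np.round(r[0],1),"size",np.round(r[1],1),"ang",round(r[2],1))
E
python3 - <<'E'
from h import *
p,X,cal=cloud("side")
print("bench z",np.nanmedian(X[380:400,300:340,2]))
hblobs(X,0.006)
for n,uv,z in(("cube",(451,403),.02),("bayc",(237,225),.003),("bays",(274,244),.003),("bayr",(261,205),.003),("baya",(302,223),.003),("round",(500,368),.02),("anvil",(338,311),.03)):
    print(n,ray(uv,z,cal)[:2].round(3))
o=ortho(p,cal,.01,.25,.85,-.5,.3)
cv2.imwrite("pics/o.png",o)
E
```

```text
bench z 0.0002816403647316612
px [ 24. 107.] n 898 zmax 0.057 rect c [ 294.7 1098.5] size [ 23.5 182.4] ang 89.8
px [237. 150.] n 585 zmax 0.012 rect c [634.5 538. ] size [127.7  85.6] ang 83.3
px [289. 145.] n 233 zmax 0.054 rect c [737.5 434.1] size [39.3 40.4] ang 57.4
px [331. 168.] n 335 zmax 0.013 rect c [786.9 288.7] size [ 89.3 105.4] ang 23.7
px [177. 180.] n 638 zmax 0.012 rect c [446.  546.4] size [126.2  89.2] ang 88.9
px [268. 225.] n 3776 zmax 0.014 rect c [515.9 263.3] size [193.6 268.1] ang 9.4
px [423. 202.] n 1391 zmax 0.057 rect c [832.5  30.9] size [100.9 183.1] ang 46.7
px [174. 255.] n 885 zmax 0.012 rect c [294.4 335.9] size [ 88.3 123.8] ang 16.0
px [504. 260.] n 1320 zmax 0.056 rect c [ 835.5 -198.3] size [119.6  99.6] ang 13.0
px [384. 272.] n 640 zmax 0.023 rect c [610.5 -33.8] size [ 43.8 105. ] ang 84.9
px [565. 309.] n 942 zmax 0.048 rect c [ 808.  -360.1] size [93.7 62.8] ang 46.1
px [338. 311.] n 605 zmax 0.043 rect c [448.7 -49.2] size [34.1 99.3] ang 71.7
px [445. 321.] n 547 zmax 0.023 rect c [ 598.4 -213.2] size [58.7 54. ] ang 10.6
px [394. 356.] n 833 zmax 0.023 rect c [ 461.7 -194.8] size [39.3 93.2] ang 87.7
px [500. 368.] n 678 zmax 0.023 rect c [ 591.3 -354.8] size [61.2 55.7] ang 42.9
px [450. 404.] n 674 zmax 0.042 rect c [ 453.1 -338.1] size [43.7 40.6] ang 8.7
px [174. 446.] n 2661 zmax 0.054 rect c [ 44.1 -35.9] size [186.9  99.5] ang 41.2
px [ 99. 470.] n 559 zmax 0.046 rect c [-82.4  -3.6] size [ 37.1 114.9] ang 10.0
cube [ 0.458 -0.338]
bayc [0.461 0.315]
bays [0.486 0.205]
bayr [0.548 0.328]
baya [0.58  0.211]
round [ 0.586 -0.357]
anvil [ 0.447 -0.049]
```

View pics/o.png

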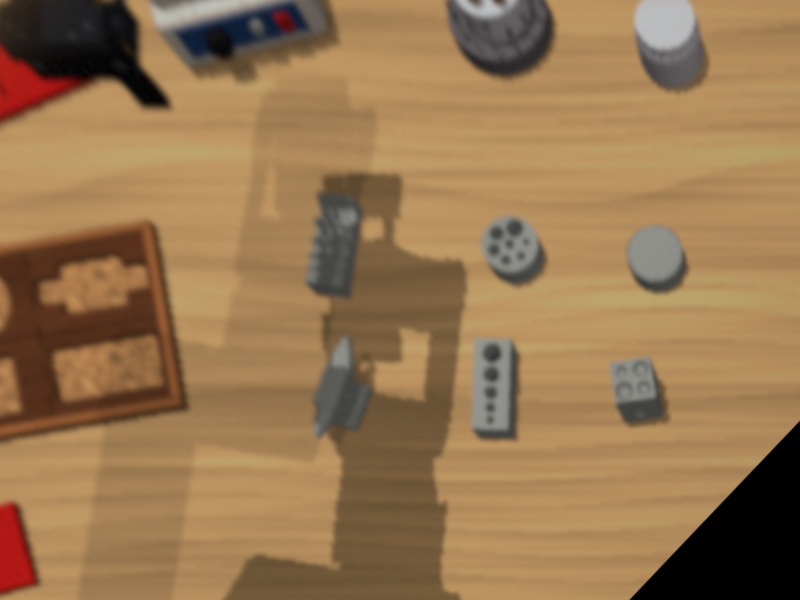

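```bash
python3 -m handwheel '[[-0.03,0.04,0.02,0,0,0],[-0.07,0.08,0.05,0,0,0],[-0.1,0.12,0.07,0,0,0],[-0.11,0.16,0.1,0,0,0],[-0.11,0.2,0.1,0,0,0],[-0.11,0.24,0.1,0,0,0],[-0.11,0.26,0.1,0,0,0],[-0.11,0.26,0.1,0,0,0]]' 1; python3 - <<'E'
from h import *
s=bot.read_state(); print(s["position"],np.round(s["tcp_rot"],3),s["opening"]); print(np.round(cams.calibration("wrist")["tool_from_camera"],3))
p,X,cal=cloud("wrist"); 
hblobs(X,0.0095,amin=300)
o=ortho(p,cal,.008,.36,.68,.10,.45,1700); cv2.imwrite("pics/o2.png",o); print(o.shape)
for q in("bay_cube","bay_swage","bay_round","bay_anvil"):
    for r in models.tip_of(q,"wrist")[:3]: print(q,round(r["conf"],2),ray(r["position"],0.003,cal)[:2].round(4))
E
```

```text
time_s: 1.82
position: [0.5141, 0.2643, 0.3492]
tcp_rot: [[-0.003, 1.0, 0.002], [1.0, 0.003, 0.003], [0.003, 0.002, -1.0]]
force: [0.1, -0.8, -0.1]
opening: 0.999
grasp_force: 0.0
[0.51410063 0.26426485 0.34915227] [[-0.003  1.     0.002]
 [ 1.     0.003  0.003]
 [ 0.003  0.002 -1.   ]] 0.9989512236585566
[[-0.    -0.971 -0.24   0.066]
 [ 1.    -0.    -0.001 -0.001]
 [ 0.001 -0.24   0.971 -0.138]
 [ 0.     0.     0.     1.   ]]
px [510.  58.] n 1139 zmax 0.059 rect c [735.2 438.7] size [35.3 39.9] ang 26.8
px [324. 180.] n 3989 zmax 0.013 rect c [514.6 263.4] size [188.6 260.7] ang 9.8
(545, 595, 3)
bay_cube 0.73 [0.2952 0.3405]
bay_cube 0.68 [0.7873 0.2829]
bay_cube 0.6 [0.4649 0.3169]
bay_swage 0.68 [0.478  0.2005]
bay_round 0.91 [0.5464 0.3324]
bay_anvil 0.58 [0.5687 0.214 ]
```

View pics/o2.png

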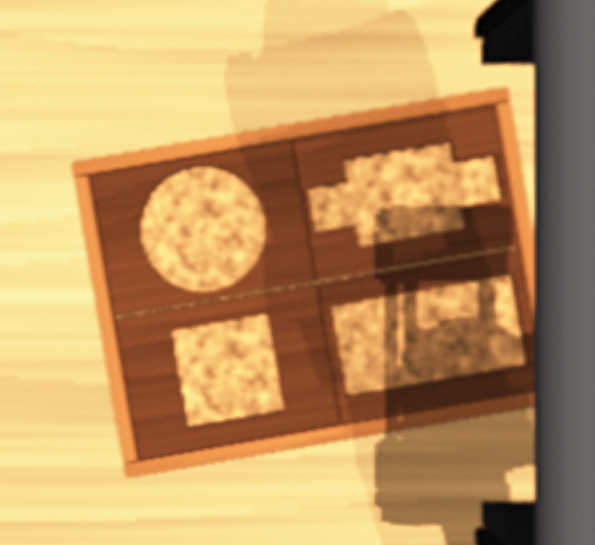

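The top view shows the recess centres as round (.545,.330), cube (.463,.315), anvil (.566,.212) and swage (.483,.197). The tray is turned 9.8°. Next I'll look at the pieces from close by.

```bash
python3 -m handwheel '[[0,-0.04,0,0,0,0],[0,-0.08,0,0,0,0],[0,-0.12,0,0,0,0],[0,-0.16,0,0,0,0],[0.01,-0.2,0,0,0,0],[0.01,-0.24,0,0,0,0],[0.01,-0.28,0,0,0,0],[0.01,-0.32,0,0,0,0]]' 1 >/dev/null; python3 -m handwheel '[[0,-0.01,0,0,0,0],[0,-0.01,0,0,0,0],[0,-0.01,0,0,0,0],[0,-0.01,0,0,0,0],[0,-0.01,0,0,0,0],[0,-0.01,0,0,0,0],[0,-0.01,0,0,0,0],[0,-0.01,0,0,0,0]]'; python3 - <<'E'
from h import *
p,X,cal=cloud("wrist"); 
hblobs(X,0.006,amin=300)
print("top");hblobs(X,0.036,amin=100)
for q in("swage_mid","anvil_mid","bezel_mid","cutter_mid"):
    for r in models.tip_of(q,"wrist")[:2]: print(q,round(r["conf"],2),ray(r["position"],0.03 if q[0]=="a" else .01,cal)[:2].round(4))
cv2.imwrite("pics/o3.png",ortho(p,cal,.03,.36,.68,-.2,.12,1700))
E
```

```text
time_s: 3.4
position: [0.525, -0.0689, 0.3476]
tcp_rot: [[-0.002, 1.0, 0.0], [1.0, 0.002, 0.0], [0.0, 0.0, -1.0]]
force: [-0.5, 0.1, -0.3]
opening: 0.997
grasp_force: 0.0
px [325.  20.] n 3791 zmax 0.013 rect c [533.4 156.9] size [189.1  51.6] ang 8.2
px [562. 102.] n 5458 zmax 0.056 rect c [819.7  60.8] size [171.4  91.1] ang 83.3
px [  2. 163.] n 329 zmax 0.014 rect c [ 96.7 -20.2] size [87.2 11. ] ang 78.2
px [385. 173.] n 1998 zmax 0.021 rect c [602.7 -33.1] size [36.2 89.1] ang 82.1
px [264. 181.] n 1419 zmax 0.042 rect c [448.3 -44.1] size [34.2 99.4] ang 69.8
px [276. 282.] n 874 zmax 0.022 rect c [ 460.  -186.7] size [23.3 90.2] ang 88.6
top
px [567. 101.] n 4248 zmax 0.056 rect c [819.7  60.8] size [171.3  91.1] ang 83.3
px [265. 184.] n 1059 zmax 0.042 rect c [449.6 -44.5] size [22.3 96.8] ang 69.7
swage_mid 0.75 [ 0.6017 -0.0336]
anvil_mid 0.84 [ 0.4493 -0.0461]
bezel_mid 0.63 [ 0.4599 -0.1958]
cutter_mid 0.61 [ 0.6024 -0.2084]
```

View pics/o3.png

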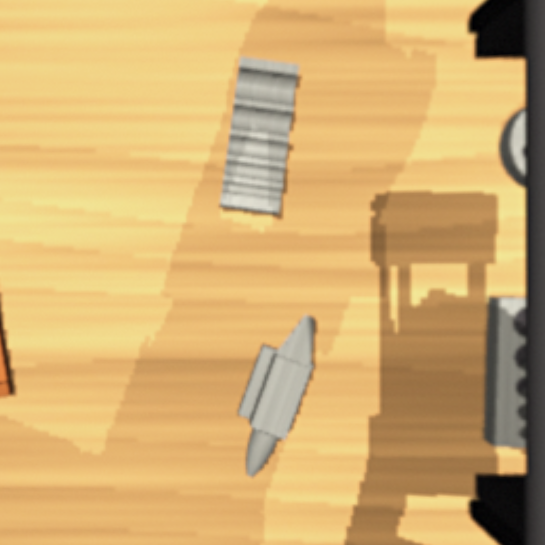

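```bash
python3 -m handwheel '[[-0.01,0.005,-0.02,0,0,0.06],[-0.02,0.01,-0.05,0,0,0.12],[-0.03,0.015,-0.08,0,0,0.18],[-0.04,0.02,-0.11,0,0,0.24],[-0.05,0.025,-0.14,0,0,0.3],[-0.06,0.025,-0.17,0,0,0.36],[-0.07,0.025,-0.2,0,0,0.42],[-0.076,0.025,-0.21,0,0,0.48]]' 1 >/dev/null; python3 -m handwheel '[[0,0,0,0,0,0.06],[0,0,0,0,0,0.128],[0,0,0,0,0,0.128],[0,0,-0.03,0,0,0.128],[0,0,-0.06,0,0,0.128],[0,0,-0.08,0,0,0.128],[0,0,-0.091,0,0,0.128],[0,0,-0.091,0,0,0.128]]'; python3 - <<'E'
from h import *
p,X,cal=cloud("wrist"); cv2.imwrite("pics/g1.png",p)
s=bot.read_state()["tcp_rot"]; print(np.degrees(np.arctan2(s[1][1],s[0][1])))
E
```

```text
time_s: 4.98
position: [0.4484, -0.0448, 0.0447]
tcp_rot: [[-0.937, 0.35, -0.003], [0.35, 0.937, 0.001], [0.003, -0.0, -1.0]]
force: [-0.3, -0.2, 0.0]
opening: 1.004
grasp_force: 0.0
69.54289603798351
```

View pics/g1.png

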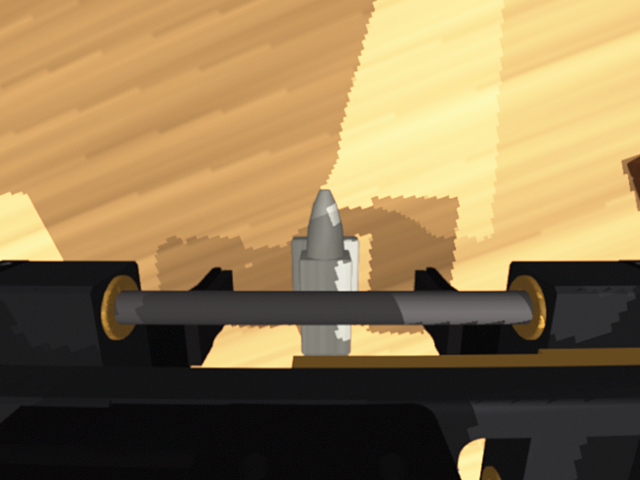

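The anvil stands squarely between the fingers at (325,300). I'll close and lift.

```bash
python3 -m handwheel '[[0,0,0,0,0,0],[0,0,0,0,0,0],[0,0,0,0,0,0],[0,0,0,0,0,0],[0,0,0,0,0,0],[0,0,0,0,0,0],[0,0,0,0,0,0],[0,0,0,0,0,0]]' -1; python3 -m handwheel '[[0,0,0,0,0,0],[0,0,0,0,0,0],[0,0,0.005,0,0,0],[0,0,0.02,0,0,0],[0,0,0.04,0,0,0],[0,0,0.06,0,0,0],[0,0,0.08,0,0,0],[0,0,0.08,0,0,0]]'
```

```text
time_s: 5.7
position: [0.449, -0.045, 0.0467]
tcp_rot: [[-0.938, 0.348, 0.0], [0.348, 0.938, -0.0], [-0.0, 0.0, -1.0]]
force: [0.3, -0.0, -1.0]
opening: 0.477
grasp_force: 0.0
time_s: 6.37
position: [0.4504, -0.0454, 0.1292]
tcp_rot: [[-0.938, 0.347, 0.005], [0.347, 0.938, -0.002], [-0.006, 0.0, -1.0]]
force: [0.1, -0.0, -3.6]
opening: 0.25
grasp_force: 29.9
```

```bash
python3 - <<'E'
from h import *
p,X,cal=cloud("wrist"); s=bot.read_state(); print(s["position"])
for v in range(195,290,10): print(v,X[v,325].round(3))
p,X,cal=cloud("side"); m=(abs(X[...,0]-.45)<.06)&(abs(X[...,1]+.045)<.06)
z=X[...,2][m]; print(np.histogram(z[(z>.01)&(z<.2)],bins=np.arange(.01,.2,.01)))
p,_=cams.capture("side"); cv2.imwrite("pics/s2.png",cv2.resize(p[180:360,240:480],None,fx=3,fy=3))
E
```

```text
[ 0.44988919 -0.04523635  0.12788718]
195 [ 0.406 -0.028  0.114]
205 [ 0.41  -0.03   0.114]
215 [ 0.414 -0.031  0.117]
225 [ 0.418 -0.033  0.117]
235 [ 0.421 -0.034  0.118]
245 [ 0.425 -0.035  0.119]
255 [ 0.43  -0.037  0.119]
265 [ 0.434 -0.038  0.12 ]
275 [ 0.438 -0.04   0.119]
285 [ 0.443 -0.042  0.118]
(array([  0,   0,   0,   0,   0,   0,   3,  74,   9,  31, 123,   4,   0,
         1,   8,   1,  17, 120]), array([0.01, 0.02, 0.03, 0.04, 0.05, 0.06, 0.07, 0.08, 0.09, 0.1 , 0.11,
       0.12, 0.13, 0.14, 0.15, 0.16, 0.17, 0.18, 0.19]))
```

View pics/s2.png

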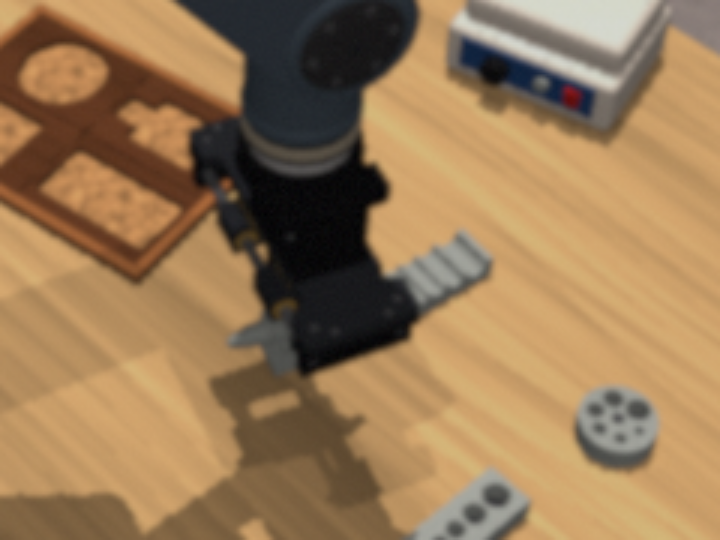

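```bash
python3 -m handwheel '[[0.01,0.03,0.01,0,0,-0.06],[0.03,0.06,0.01,0,0,-0.12],[0.045,0.09,0.01,0,0,-0.18],[0.06,0.12,0.01,0,0,-0.24],[0.075,0.155,0.01,0,0,-0.3],[0.09,0.19,0.01,0,0,-0.36],[0.105,0.225,0.01,0,0,-0.42],[0.117,0.257,0.01,0,0,-0.48]]' ; python3 -m handwheel '[[0,0,0,0,0,-0.041],[0,0,0,0,0,-0.041],[0,0,-0.01,0,0,-0.041],[0,0,-0.03,0,0,-0.041],[0,0,-0.05,0,0,-0.041],[0,0,-0.05,0,0,-0.041],[0,0,-0.05,0,0,-0.041],[0,0,-0.05,0,0,-0.041]]'; python3 - <<'E'
from h import *
p,X,cal=cloud("wrist"); s=bot.read_state(); print(s["position"])
R=s["tcp_rot"]; print(np.degrees(np.arctan2(R[1][1],R[0][1])))
cv2.imwrite("pics/g2.png",p)
E
```

```text
time_s: 7.18
position: [0.5656, 0.214, 0.1342]
tcp_rot: [[-0.268, 0.963, -0.003], [0.963, 0.268, -0.0], [0.0, -0.003, -1.0]]
force: [0.1, -0.1, -3.0]
opening: 0.247
grasp_force: 29.9
time_s: 7.85
position: [0.5658, 0.2111, 0.0863]
tcp_rot: [[-0.193, 0.981, -0.001], [0.981, 0.193, -0.0], [-0.0, -0.001, -1.0]]
force: [-0.5, -0.8, -2.7]
opening: 0.254
grasp_force: 29.9
[0.56646594 0.21137655 0.08706572]
11.144078026907742
```

View pics/g2.png

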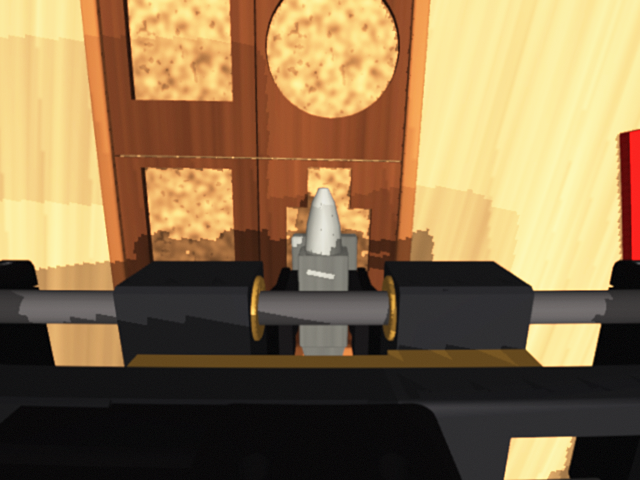

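```bash
python3 -m handwheel '[[0,0,-0.015,0,0,-0.01],[0,0,-0.025,0,0,-0.01],[0,0,-0.028,0,0,-0.01],[0,0,-0.03,0,0,-0.01],[0,0,-0.032,0,0,-0.01],[0,0,-0.034,0,0,-0.01],[0,0,-0.035,0,0,-0.01],[0,0,-0.035,0,0,-0.01]]' ; python3 -m handwheel '[[0,0,-0.001,0,0,0],[0,0,-0.001,0,0,0],[0,0,-0.001,0,0,0],[0,0,-0.001,0,0,0],[0,0,-0.001,0,0,0],[0,0,-0.001,0,0,0],[0,0,-0.001,0,0,0],[0,0,-0.001,0,0,0]]'; python3 -m handwheel '[[0,0,0,0,0,0],[0,0,0,0,0,0],[0,0,0,0,0,0],[0,0,0,0,0,0],[0,0,0,0,0,0],[0,0,0,0,0,0],[0,0,0,0,0,0],[0,0,0,0,0,0]]' 0.2
```

```text
time_s: 8.57
position: [0.5666, 0.2121, 0.0533]
tcp_rot: [[-0.175, 0.985, 0.002], [0.985, 0.175, -0.0], [-0.0, 0.002, -1.0]]
force: [-1.5, -1.1, 4.7]
opening: 0.251
grasp_force: 29.9
time_s: 9.23
position: [0.5667, 0.2121, 0.0532]
tcp_rot: [[-0.175, 0.985, 0.002], [0.985, 0.175, 0.0], [-0.0, 0.002, -1.0]]
force: [-1.9, -1.3, 9.3]
opening: 0.248
grasp_force: 30.0
time_s: 9.9
position: [0.5659, 0.212, 0.0504]
tcp_rot: [[-0.174, 0.985, -0.0], [0.985, 0.174, -0.0], [0.0, -0.0, -1.0]]
force: [0.5, -0.1, -0.1]
opening: 0.595
grasp_force: 0.0
```

```bash
python3 -m handwheel '[[0,0,0.01,0,0,0],[0,0,0.03,0,0,0],[0,0,0.06,0,0,0],[0,0,0.1,0,0,0],[0.01,-0.03,0.12,0,0,0.06],[0.01,-0.06,0.12,0,0,0.12],[0.02,-0.09,0.12,0,0,0.18],[0.02,-0.12,0.12,0,0,0.24]]' >/dev/null; python3 -m handwheel '[[0,-0.03,0,0,0,0.06],[0,-0.06,0,0,0,0.12],[0.01,-0.09,0,0,0,0.18],[0.01,-0.11,0,0,0,0.24],[0.017,-0.125,0,0,0,0.3],[0.017,-0.125,0,0,0,0.36],[0.017,-0.125,0,0,0,0.388],[0.017,-0.125,0,0,0,0.388]]' 1; python3 - <<'E'
from h import *
p,X,cal=cloud("wrist"); s=bot.read_state(); print(s["position"])
R=s["tcp_rot"]; print(np.degrees(np.arctan2(R[1][1],R[0][1])))
cv2.imwrite("pics/g3.png",p)
p,X,cal=cloud("side"); hblobs(X,0.006,amin=400)
m=(abs(X[...,0]-.566)<.05)&(abs(X[...,1]-.212)<.05)&(X[...,2]>.03)&(X[...,2]<.06)
Q=X[m];print(len(Q),cv2.minAreaRect((Q[:,:2]*1000).astype(np.float32)),np.percentile(Q[:,2],[5,50,95]))
E
```

```text
time_s: 11.23
position: [0.603, -0.0336, 0.1712]
tcp_rot: [[-0.99, 0.14, 0.0], [0.14, 0.99, -0.0], [-0.001, -0.0, -1.0]]
force: [-1.1, -0.5, 0.0]
opening: 0.988
grasp_force: 0.0
[ 0.60292496 -0.03319527  0.17112408]
81.8892114235188
px [ 40. 100.] n 1504 zmax 0.058 rect c [ 356.  1101.8] size [305.5  41.2] ang 5.0
px [237. 150.] n 587 zmax 0.012 rect c [635.1 537.9] size [127.4  89.5] ang 83.6
px [336. 166.] n 405 zmax 0.013 rect c [787.7 287.7] size [ 92.8 106.8] ang 22.4
px [177. 181.] n 623 zmax 0.012 rect c [444.  547.2] size [126.3  87.2] ang 89.5
px [271. 225.] n 4061 zmax 0.04 rect c [515.7 262.3] size [194.4 268.6] ang 10.2
px [443. 203.] n 509 zmax 0.058 rect c [867.   19.5] size [121.1  75. ] ang 12.2
px [174. 255.] n 907 zmax 0.012 rect c [294.8 335.6] size [ 87.5 124. ] ang 14.6
px [504. 260.] n 1310 zmax 0.055 rect c [ 823.8 -201.5] size [92.8 99. ] ang 13.7
px [384. 272.] n 646 zmax 0.023 rect c [605.4 -34.1] size [41.3 92.8] ang 81.6
px [565. 309.] n 939 zmax 0.048 rect c [ 796.5 -371. ] size [62.5 63.1] ang 87.7
px [445. 321.] n 545 zmax 0.023 rect c [ 599.  -213.4] size [56.3 53.9] ang 0.4
px [394. 356.] n 825 zmax 0.023 rect c [ 461.6 -194.5] size [40.  92.5] ang 87.5
px [500. 368.] n 682 zmax 0.023 rect c [ 589.8 -356.1] size [56.9 55.8] ang 23.8
px [450. 403.] n 671 zmax 0.043 rect c [ 453.9 -338.4] size [43.9 41. ] ang 6.8
px [174. 446.] n 2664 zmax 0.055 rect c [ 44.6 -34.6] size [188.5  99.5] ang 41.7
px [ 98. 470.] n 555 zmax 0.046 rect c [-84.    5.3] size [36.8 97.8] ang 10.1
296 ((567.20166015625, 210.3694305419922), (25.846067428588867, 96.35017395019531), 14.555726051330566) [0.03278717 0.04183111 0.04620791]
```

View pics/g3.png

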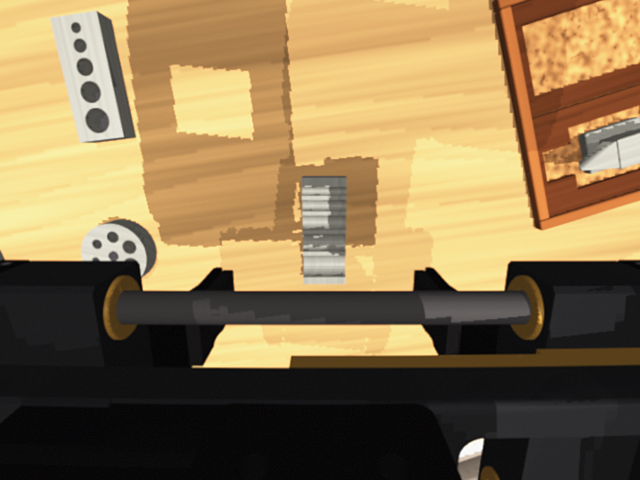

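The swage lies centred between the open fingers at (323,230), and the anvil is seated in its recess. Descend and grip.

```bash
python3 -m handwheel '[[0,0,-0.035,0,0,0],[0,0,-0.07,0,0,0],[0,0,-0.1,0,0,0],[0,0,-0.12,0,0,0],[0,0,-0.13,0,0,0],[0,0,-0.136,0,0,0],[0,0,-0.136,0,0,0],[0,0,-0.136,0,0,0]]' 0.4; python3 -m handwheel '[[0,0,0,0,0,0],[0,0,0,0,0,0],[0,0,0,0,0,0],[0,0,0,0,0,0],[0,0,0,0,0,0],[0,0,0,0,0,0],[0,0,0,0,0,0],[0,0,0,0,0,0]]' -1;  python3 -m handwheel '[[0,0,0,0,0,0],[0,0,0,0,0,0],[0,0,0,0,0,0],[0,0,0,0,0,0],[0,0,0.02,0,0,0],[0,0,0.05,0,0,0],[0,0,0.08,0,0,0],[0,0,0.08,0,0,0]]'
```

```text
time_s: 12.0
position: [0.6038, -0.033, 0.0354]
tcp_rot: [[-0.99, 0.139, 0.002], [0.139, 0.99, -0.0], [-0.002, -0.0, -1.0]]
force: [-0.4, -0.2, 0.4]
opening: 0.704
grasp_force: 0.0
time_s: 12.67
position: [0.6033, -0.0331, 0.0351]
tcp_rot: [[-0.99, 0.139, 0.001], [0.139, 0.99, -0.0], [-0.001, -0.0, -1.0]]
force: [-1.4, -0.6, 5.3]
opening: 0.417
grasp_force: 30.0
time_s: 13.33
position: [0.6058, -0.0335, 0.1186]
tcp_rot: [[-0.99, 0.139, 0.008], [0.139, 0.99, -0.002], [-0.008, -0.001, -1.0]]
force: [1.7, 0.1, -3.6]
opening: 0.411
grasp_force: 30.0
```

```bash
python3 -m handwheel '[[-0.015,0.03,0.01,0,0,-0.06],[-0.03,0.06,0.01,0,0,-0.12],[-0.045,0.09,0.01,0,0,-0.18],[-0.06,0.12,0.01,0,0,-0.24],[-0.075,0.15,0.01,0,0,-0.3],[-0.09,0.18,0.01,0,0,-0.36],[-0.105,0.21,0.01,0,0,-0.42],[-0.12,0.23,0.01,0,0,-0.48]]' >/dev/null; python3 -m handwheel '[[0,0,0,0,0,-0.06],[0,0,0,0,0,-0.12],[0,0,0,0,0,-0.15],[0,0,0,0,0,-0.15],[0,0,-0.03,0,0,-0.15],[0,0,-0.05,0,0,-0.15],[0,0,-0.05,0,0,-0.15],[0,0,-0.05,0,0,-0.15]]'; python3 - <<'E'
from h import *
p,X,cal=cloud("wrist"); s=bot.read_state(); print(s["position"])
R=s["tcp_rot"]; print(np.degrees(np.arctan2(R[1][1],R[0][1])))
for v in range(200,290,10): print(v,X[v,323].round(3))
cv2.imwrite("pics/g4.png",p)
E
```

```text
time_s: 14.67
position: [0.4814, 0.1966, 0.0729]
tcp_rot: [[-0.171, 0.985, -0.005], [0.985, 0.171, -0.001], [0.0, -0.005, -1.0]]
force: [0.5, 0.9, -4.6]
opening: 0.412
grasp_force: 30.0
[0.4825851  0.19683169 0.07401119]
9.831382112902926
200 [0.472 0.24  0.054]
210 [0.473 0.236 0.058]
220 [0.474 0.232 0.056]
230 [0.475 0.227 0.056]
240 [0.475 0.223 0.058]
250 [0.476 0.218 0.054]
260 [0.477 0.214 0.057]
270 [0.478 0.208 0.054]
280 [0.479 0.203 0.053]
```

View pics/g4.png

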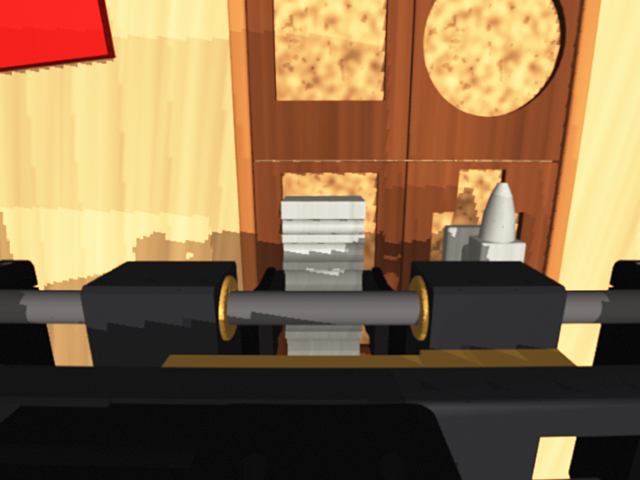

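```bash
python3 -m handwheel '[[0.003,0,-0.01,0,0,0],[0.003,0,-0.02,0,0,0],[0.003,0,-0.028,0,0,0],[0.003,0,-0.031,0,0,0],[0.003,0,-0.034,0,0,0],[0.003,0,-0.036,0,0,0],[0.003,0,-0.036,0,0,0],[0.003,0,-0.036,0,0,0]]' ; python3 -m handwheel '[[0,0,-0.001,0,0,0],[0,0,-0.001,0,0,0],[0,0,-0.001,0,0,0],[0,0,-0.001,0,0,0],[0,0,-0.001,0,0,0],[0,0,-0.001,0,0,0],[0,0,-0.001,0,0,0],[0,0,-0.001,0,0,0]]'
```

```text
time_s: 15.38
position: [0.4861, 0.1971, 0.0387]
tcp_rot: [[-0.17, 0.985, 0.0], [0.985, 0.17, 0.0], [0.0, 0.0, -1.0]]
force: [-0.3, 0.7, -4.4]
opening: 0.406
grasp_force: 30.0
time_s: 16.05
position: [0.4863, 0.1971, 0.0381]
tcp_rot: [[-0.17, 0.985, 0.001], [0.985, 0.17, 0.0], [0.0, 0.001, -1.0]]
force: [-1.5, 0.3, 6.5]
opening: 0.412
grasp_force: 30.0
```

```bash
python3 -m handwheel '[[0,0,0,0,0,0],[0,0,0,0,0,0],[0,0,0,0,0,0],[0,0,0,0,0,0],[0,0,0.01,0,0,0],[0,0,0.04,0,0,0],[0,0,0.08,0,0,0],[0,0,0.12,0,0,0]]' 0.15; python3 -m handwheel '[[0,-0.03,0.03,0,0,0],[-0.01,-0.065,0.05,0,0,0],[-0.01,-0.105,0.05,0,0,0],[-0.02,-0.145,0.05,0,0,0],[-0.02,-0.185,0.05,0,0,0],[-0.02,-0.225,0.05,0,0,0],[-0.02,-0.265,0.05,0,0,0],[-0.02,-0.3,0.05,0,0,0]]' 1 > /dev/null;  python3 -m handwheel '[[0,-0.04,0,0,0,0],[0,-0.08,0,0,0,0],[-0.01,-0.12,0,0,0,0],[-0.01,-0.16,0,0,0,0],[-0.015,-0.2,0,0,0,0],[-0.015,-0.22,0,0,0,0],[-0.015,-0.234,0,0,0,0],[-0.015,-0.234,0,0,0,0]]'; python3 - <<'E'
from h import *
p,X,cal=cloud("wrist"); s=bot.read_state(); print(s["position"])
R=s["tcp_rot"]; print(np.degrees(np.arctan2(R[1][1],R[0][1])))
hblobs(X,.012,amin=300)
print("top");hblobs(X,.037,.045,amin=300)
cv2.imwrite("pics/g5.png",p)
p,X,cal=cloud("side")
m=(abs(X[...,0]-.485)<.06)&(abs(X[...,1]-.197)<.06)&(X[...,2]>.014)&(X[...,2]<.03)
Q=X[m];print(len(Q),cv2.minAreaRect((Q[:,:2]*1000).astype(np.float32)),np.percentile(Q[:,2],[5,50,95]))
E
```

```text
time_s: 16.72
position: [0.485, 0.1968, 0.1585]
tcp_rot: [[-0.17, 0.985, -0.003], [0.985, 0.17, -0.001], [-0.0, -0.003, -1.0]]
force: [1.3, -0.1, -0.0]
opening: 0.571
grasp_force: 0.0
time_s: 18.05
position: [0.451, -0.3399, 0.208]
tcp_rot: [[-0.167, 0.986, 0.001], [0.986, 0.167, -0.002], [-0.002, 0.001, -1.0]]
force: [0.2, -0.2, -0.2]
opening: 1.0
grasp_force: 0.0
[ 0.45075033 -0.33736998  0.20767558]
9.698543635001654
px [361.  54.] n 4341 zmax 0.022 rect c [ 459.9 -193.9] size [37.  90.2] ang 88.0
px [514. 107.] n 3138 zmax 0.022 rect c [ 597.9 -212. ] size [56.7 55.4] ang 8.9
px [328. 223.] n 2253 zmax 0.041 rect c [ 453.6 -337.9] size [39.8 40.5] ang 8.7
px [464. 260.] n 2664 zmax 0.022 rect c [ 590.4 -354.1] size [53.  56.8] ang 55.7
top
px [329. 224.] n 1643 zmax 0.042 rect c [ 453.7 -337.9] size [39.8 40.4] ang 8.8
502 ((485.95159912109375, 191.7528533935547), (109.24940490722656, 116.83406829833984), 89.9133529663086) [0.01443507 0.02006157 0.02522603]
```

View pics/g5.png

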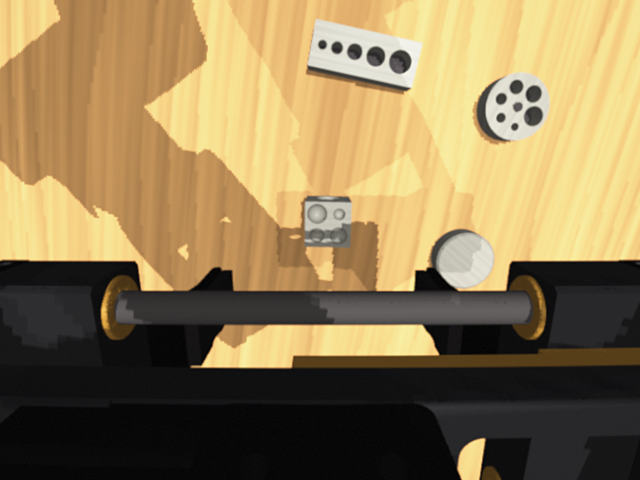

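Cube between the fingers at (328,222), bench block at (463,260). Descend and grip the cube.

```bash
python3 -m handwheel '[[0.003,0,-0.035,0,0,0],[0.003,0,-0.07,0,0,0],[0.003,0,-0.11,0,0,0],[0.003,0,-0.14,0,0,0],[0.003,0,-0.16,0,0,0],[0.003,0,-0.172,0,0,0],[0.003,0,-0.172,0,0,0],[0.003,0,-0.172,0,0,0]]' 0.4; python3 -m handwheel '[[0,0,0,0,0,0],[0,0,0,0,0,0],[0,0,0,0,0,0],[0,0,0,0,0,0],[0,0,0,0,0,0],[0,0,0,0,0,0],[0,0,0,0,0,0],[0,0,0,0,0,0]]' -1;  python3 -m handwheel '[[0,0,0,0,0,0],[0,0,0,0,0,0],[0,0,0,0,0,0],[0,0,0.02,0,0,0],[0,0,0.05,0,0,0],[0,0,0.08,0,0,0],[0,0,0.12,0,0,0],[0,0,0.12,0,0,0]]'
```

```text
time_s: 18.82
position: [0.4543, -0.3357, 0.0358]
tcp_rot: [[-0.172, 0.985, -0.001], [0.985, 0.172, 0.001], [0.001, -0.0, -1.0]]
force: [0.2, 0.2, 1.4]
opening: 0.707
grasp_force: 0.0
time_s: 19.48
position: [0.4544, -0.3374, 0.0367]
tcp_rot: [[-0.17, 0.985, 0.001], [0.985, 0.17, -0.001], [-0.001, 0.001, -1.0]]
force: [-0.6, 2.0, 6.0]
opening: 0.455
grasp_force: 29.8
time_s: 20.15
position: [0.4566, -0.3398, 0.1618]
tcp_rot: [[-0.17, 0.985, 0.008], [0.985, 0.17, -0.009], [-0.01, 0.007, -1.0]]
force: [1.5, -2.0, -2.8]
opening: 0.458
grasp_force: 29.8
```

```bash
python3 -m handwheel '[[0,0.03,0,0,0,0],[0,0.07,0,0,0,0],[0,0.11,0,0,0,0],[0,0.15,0,0,0,0],[0,0.19,0,0,0,0],[0,0.23,0,0,0,0],[0,0.27,0,0,0,0],[0,0.31,0,0,0,0]]' >/dev/null; python3 -m handwheel '[[0,0.04,0,0,0,0],[0,0.08,0,0,0,0],[0,0.12,0,0,0,0],[0.01,0.16,0,0,0,0],[0.01,0.2,0,0,0,0],[0.01,0.24,0,0,0,0],[0.01,0.28,0,0,0,0],[0.01,0.32,0,0,0,0]]' > /dev/null;  python3 -m handwheel '[[0,0.023,0,0,0,0],[0,0.023,0,0,0,0],[0,0.023,-0.02,0,0,0],[0,0.023,-0.05,0,0,0],[0,0.023,-0.07,0,0,0],[0,0.023,-0.08,0,0,0],[0,0.023,-0.08,0,0,0],[0,0.023,-0.08,0,0,0]]'; python3 - <<'E'
from h import *
p,X,cal=cloud("wrist"); s=bot.read_state(); print(s["position"])
R=s["tcp_rot"]; print(np.degrees(np.arctan2(R[1][1],R[0][1])))
for v in range(220,290,10): print(v,X[v,335].round(3))
cv2.imwrite("pics/g6.png",p)
E
```

```text
time_s: 22.15
position: [0.4637, 0.3154, 0.075]
tcp_rot: [[-0.17, 0.986, -0.002], [0.986, 0.17, -0.001], [-0.0, -0.002, -1.0]]
force: [-0.1, -0.1, -3.6]
opening: 0.461
grasp_force: 29.8
[0.46452689 0.3158463  0.07591369]
9.771386924414747
220 [0.465 0.341 0.004]
230 [0.466 0.335 0.004]
240 [0.467 0.329 0.004]
250 [0.465 0.334 0.044]
260 [0.464 0.335 0.065]
270 [0.464 0.336 0.079]
280 [0.465 0.331 0.078]
```

View pics/g6.png

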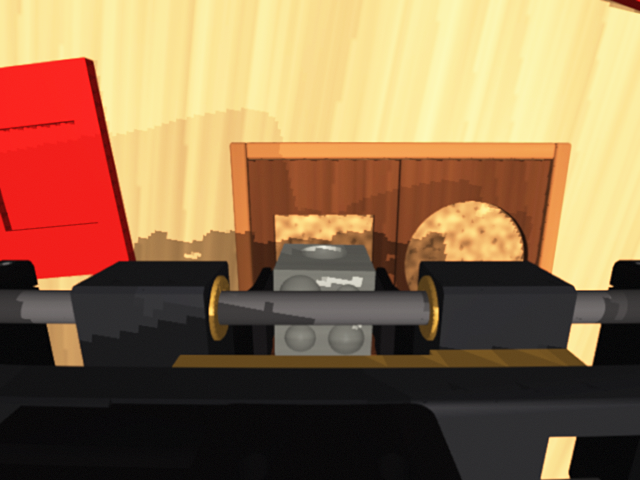

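```bash
python3 -m handwheel '[[0,0,-0.01,0,0,0],[0,0,-0.02,0,0,0],[0,0,-0.028,0,0,0],[0,0,-0.031,0,0,0],[0,0,-0.033,0,0,0],[0,0,-0.035,0,0,0],[0,0,-0.035,0,0,0],[0,0,-0.035,0,0,0]]' ; python3 -m handwheel '[[0,0,-0.001,0,0,0],[0,0,-0.001,0,0,0],[0,0,-0.001,0,0,0],[0,0,-0.001,0,0,0],[0,0,-0.001,0,0,0],[0,0,-0.001,0,0,0],[0,0,-0.001,0,0,0],[0,0,-0.001,0,0,0]]'
```

```text
time_s: 22.87
position: [0.4641, 0.3161, 0.0406]
tcp_rot: [[-0.17, 0.985, 0.0], [0.985, 0.17, 0.0], [0.0, 0.0, -1.0]]
force: [-1.0, 0.3, -3.8]
opening: 0.459
grasp_force: 29.8
time_s: 23.53
position: [0.4641, 0.3161, 0.0397]
tcp_rot: [[-0.17, 0.985, 0.0], [0.985, 0.17, 0.0], [0.0, 0.0, -1.0]]
force: [0.1, 0.4, -2.2]
opening: 0.458
grasp_force: 29.8
```

```bash
python3 -m handwheel '[[0,0,-0.001,0,0,0],[0,0,-0.001,0,0,0],[0,0,-0.001,0,0,0],[0,0,-0.001,0,0,0],[0,0,0.01,0,0,0],[0,0,0.04,0,0,0],[0,0,0.08,0,0,0],[0,0,0.12,0,0,0]]' 0.22; python3 -m handwheel '[[0.01,-0.03,0.02,0,0,0],[0.02,-0.065,0.04,0,0,0],[0.03,-0.105,0.05,0,0,0],[0.04,-0.14,0.05,0,0,0],[0.05,-0.18,0.05,0,0,0],[0.06,-0.22,0.05,0,0,0],[0.065,-0.26,0.05,0,0,0],[0.07,-0.3,0.05,0,0,0]]' 1 > /dev/null;  python3 -m handwheel '[[0.01,-0.04,0,0,0,0],[0.02,-0.08,0,0,0,0],[0.03,-0.12,0,0,0,0],[0.04,-0.155,0,0,0,0],[0.05,-0.195,0,0,0,0],[0.055,-0.235,0,0,0,0],[0.056,-0.275,0,0,0,0],[0.056,-0.315,0,0,0,0]]'; python3 -m handwheel '[[0,-0.04,0,0,0,0],[0,-0.055,0,0,0,0],[0,-0.055,0,0,0,0],[0,-0.055,0,0,0,0],[0,-0.055,0,0,0,0],[0,-0.055,0,0,0,0],[0,-0.055,0,0,0,0],[0,-0.055,0,0,0,0]]'; python3 - <<'E'
from h import *
p,X,cal=cloud("wrist"); s=bot.read_state(); print(s["position"])
hblobs(X,.012,amin=300)
cv2.imwrite("pics/g7.png",p)
p,X,cal=cloud("side")
for c in((.464,.316),(.485,.197),(.566,.212)):
    m=(np.hypot(X[...,0]-c[0],X[...,1]-c[1])<.04)&(X[...,2]>.0145)&(X[...,2]<.06)
    Q=X[m];print(len(Q),cv2.minAreaRect((Q[:,:2]*1000).astype(np.float32)),np.percentile(Q[:,2],[5,50,95]))
cv2.imwrite("pics/s7.png",cv2.resize(p[170:290,180:360],None,fx=4,fy=4))
E
```

```text
time_s: 24.2
position: [0.4632, 0.3156, 0.1607]
tcp_rot: [[-0.17, 0.985, -0.002], [0.985, 0.17, -0.001], [-0.001, -0.002, -1.0]]
force: [0.5, -0.4, -0.3]
opening: 0.609
grasp_force: 0.0
time_s: 25.53
position: [0.59, -0.3009, 0.2105]
tcp_rot: [[-0.17, 0.985, 0.001], [0.985, 0.17, -0.0], [-0.001, 0.001, -1.0]]
force: [1.1, -0.2, -0.1]
opening: 0.999
grasp_force: 0.0
time_s: 26.2
position: [0.5903, -0.3524, 0.2098]
tcp_rot: [[-0.172, 0.985, -0.0], [0.985, 0.172, 0.0], [0.0, -0.0, -1.0]]
force: [-0.8, -0.1, -0.3]
opening: 1.002
grasp_force: 0.0
[ 0.590292   -0.35264801  0.20979056]
px [205.  19.] n 3175 zmax 0.022 rect c [ 459.9 -196.2] size [92.1 35.7] ang 0.6
px [361.  63.] n 2983 zmax 0.022 rect c [ 598.1 -211.8] size [55.2 55.3] ang 81.1
px [605. 101.] n 7573 zmax 0.053 rect c [ 811.5 -206.5] size [64.5 99.9] ang 21.3
px [324. 224.] n 2788 zmax 0.022 rect c [ 590.4 -354.9] size [55.5 55.2] ang 11.7
px [526. 259.] n 1113 zmax 0.045 rect c [ 783.8 -358.5] size [61.1 27.7] ang 49.9
383 ((465.22650146484375, 312.9059143066406), (46.407020568847656, 46.25746154785156), 9.136811256408691) [0.01769965 0.03945119 0.04546425]
385 ((487.2836608886719, 197.32962036132812), (39.313453674316406, 79.12095642089844), 10.98278522491455) [0.01513303 0.0197414  0.02587115]
313 ((564.748046875, 212.0445556640625), (30.761768341064453, 78.47150421142578), 6.772967338562012) [0.01665506 0.04132745 0.04588177]
```

View pics/s7.png

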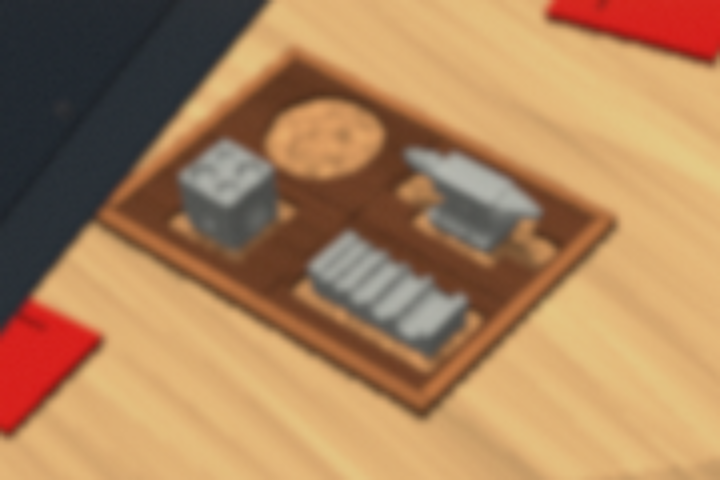

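All three are seated in their own recesses. The bench block comes next; it is centred at (324,224).

```bash
python3 -m handwheel '[[0,-0.001,-0.035,0,0,0],[0,-0.001,-0.07,0,0,0],[0,-0.001,-0.11,0,0,0],[0,-0.001,-0.14,0,0,0],[0,-0.001,-0.16,0,0,0],[0,-0.001,-0.175,0,0,0],[0,-0.001,-0.175,0,0,0],[0,-0.001,-0.175,0,0,0]]'; python3 -m handwheel '[[0,0,0,0,0,0],[0,0,0,0,0,0],[0,0,0,0,0,0],[0,0,0,0,0,0],[0,0,0,0,0,0],[0,0,0,0,0,0],[0,0,0,0,0,0],[0,0,0,0,0,0]]' -1;  python3 -m handwheel '[[0,0,0,0,0,0],[0,0,0,0,0,0],[0,0,0,0,0,0],[0,0,0.02,0,0,0],[0,0,0.05,0,0,0],[0,0,0.08,0,0,0],[0,0,0.12,0,0,0],[0,0,0.12,0,0,0]]'
```

```text
time_s: 26.97
position: [0.59, -0.3548, 0.0343]
tcp_rot: [[-0.17, 0.985, -0.001], [0.985, 0.17, 0.0], [0.001, -0.0, -1.0]]
force: [-0.1, -0.4, 0.6]
opening: 0.997
grasp_force: 0.0
time_s: 27.63
position: [0.5906, -0.3552, 0.0353]
tcp_rot: [[-0.17, 0.985, 0.001], [0.985, 0.17, -0.001], [-0.001, 0.001, -1.0]]
force: [0.4, 1.2, 4.0]
opening: 0.628
grasp_force: 30.0
time_s: 28.3
position: [0.5928, -0.3576, 0.1614]
tcp_rot: [[-0.171, 0.985, 0.009], [0.985, 0.171, -0.008], [-0.009, 0.007, -1.0]]
force: [1.4, -1.2, -1.5]
opening: 0.63
grasp_force: 30.0
```

```bash
python3 -m handwheel '[[0,0.03,0,0,0,0],[0,0.07,0,0,0,0],[-0.01,0.11,0,0,0,0],[-0.01,0.15,0,0,0,0],[-0.02,0.19,0,0,0,0],[-0.02,0.23,0,0,0,0],[-0.02,0.27,0,0,0,0],[-0.02,0.31,0,0,0,0]]' >/dev/null; python3 -m handwheel '[[0,0.04,0,0,0,0],[-0.01,0.08,0,0,0,0],[-0.01,0.12,0,0,0,0],[-0.02,0.155,0,0,0,0],[-0.02,0.195,0,0,0,0],[-0.024,0.235,0,0,0,0],[-0.024,0.275,0,0,0,0],[-0.024,0.315,0,0,0,0]]' > /dev/null;  python3 -m handwheel '[[0,0.03,0,0,0,0],[0,0.06,0,0,0,0],[0,0.06,0,0,0,0],[0,0.06,-0.02,0,0,0],[0,0.06,-0.05,0,0,0],[0,0.06,-0.08,0,0,0],[0,0.06,-0.08,0,0,0],[0,0.06,-0.08,0,0,0]]'; python3 - <<'E'
from h import *
p,X,cal=cloud("wrist"); s=bot.read_state(); print(s["position"])
R=s["tcp_rot"]; print(np.degrees(np.arctan2(R[1][1],R[0][1])))
m=(X[...,2]>.045)&(X[...,2]<.066); m[:,:265]=0; m[:,385:]=0
m[290:]=0
Q=X[m]; print(len(Q),np.percentile(Q[:,2],[5,50,95]),Q[:,1].max(),Q[np.argmax(Q[:,1])])
# recess circle: cork pixels near floor
f=(X[...,2]<.0055)&(np.hypot(X[...,0]-.546,X[...,1]-.33)<.045); F=X[f]; print(len(F),F[:,0].min(),F[:,0].max(),F[:,1].max())
E
```

```text
time_s: 30.3
position: [0.5433, 0.3285, 0.0715]
tcp_rot: [[-0.17, 0.985, -0.008], [0.985, 0.17, -0.003], [-0.002, -0.008, -1.0]]
force: [0.1, 0.7, -2.8]
opening: 0.638
grasp_force: 30.0
[0.54538081 0.32930817 0.07365919]
9.785939441512788
5292 [0.05042333 0.05647443 0.05758119] 0.3563487216241175 [0.54195862 0.35634872 0.054891  ]
3800 0.5017389285186711 0.5880966265382721 0.36647236138175754
```

```bash
python3 -m handwheel '[[0,0.001,-0.01,0,0,0],[0,0.001,-0.02,0,0,0],[0,0.001,-0.027,0,0,0],[0,0.001,-0.03,0,0,0],[0,0.001,-0.032,0,0,0],[0,0.001,-0.034,0,0,0],[0,0.001,-0.035,0,0,0],[0,0.001,-0.035,0,0,0]]' ; python3 -m handwheel '[[0,0,-0.001,0,0,0],[0,0,-0.001,0,0,0],[0,0,-0.001,0,0,0],[0,0,-0.001,0,0,0],[0,0,-0.001,0,0,0],[0,0,-0.001,0,0,0],[0,0,-0.001,0,0,0],[0,0,-0.001,0,0,0]]'
```

```text
time_s: 31.02
position: [0.546, 0.3311, 0.0395]
tcp_rot: [[-0.17, 0.985, 0.0], [0.985, 0.17, 0.0], [0.0, 0.0, -1.0]]
force: [0.0, -0.6, -3.8]
opening: 0.633
grasp_force: 30.0
time_s: 31.68
position: [0.546, 0.331, 0.0386]
tcp_rot: [[-0.17, 0.985, -0.0], [0.985, 0.17, -0.0], [-0.0, -0.0, -1.0]]
force: [-0.0, 0.5, -3.6]
opening: 0.636
grasp_force: 30.0
```

```bash
python3 -m handwheel '[[0,0,-0.001,0,0,0],[0,0,-0.001,0,0,0],[0,0,-0.001,0,0,0],[0,0,-0.001,0,0,0],[0,0,-0.001,0,0,0],[0,0,-0.001,0,0,0],[0,0,-0.001,0,0,0],[0,0,-0.001,0,0,0]]' ; python3 -m handwheel '[[0,0,0,0,0,0],[0,0,0,0,0,0],[0,0,0,0,0,0],[0,0,0,0,0,0],[0,0,0,0,0,0],[0,0,0.02,0,0,0],[0,0,0.05,0,0,0],[0,0,0.09,0,0,0]]' 0.55; python3 -m handwheel '[[0,-0.02,0.03,0,0,0],[0,-0.06,0.06,0,0,0],[0.02,-0.1,0.1,0,0,0],[0.04,-0.14,0.1,0,0,0],[0.05,-0.18,0.1,0,0,0],[0.06,-0.22,0.1,0,0,0],[0.07,-0.26,0.1,0,0,0],[0.07,-0.26,0.1,0,0,0]]'; python3 - <<'E'
from h import *
p,X,cal=cloud("side")
for c in((.464,.316),(.485,.197),(.566,.212),(.546,.33),(.46,-.195),(.598,-.212)):
    m=(np.hypot(X[...,0]-c[0],X[...,1]-c[1])<.045)&(X[...,2]>.0145)&(X[...,2]<.06)
    Q=X[m];print(len(Q),np.round(cv2.minAreaRect((Q[:,:2]*1000).astype(np.float32))[0]),np.percentile(Q[:,2],[5,50,95]))
cv2.imwrite("pics/s8.png",cv2.resize(p[170:290,180:360],None,fx=4,fy=4))
E
```

```text
time_s: 32.35
position: [0.5461, 0.3311, 0.0383]
tcp_rot: [[-0.17, 0.985, 0.0], [0.985, 0.17, 0.0], [0.0, 0.0, -1.0]]
force: [-1.7, -0.2, 5.8]
opening: 0.634
grasp_force: 30.0
time_s: 33.02
position: [0.544, 0.3301, 0.1254]
tcp_rot: [[-0.17, 0.985, -0.007], [0.985, 0.17, -0.003], [-0.001, -0.007, -1.0]]
force: [-0.2, 0.3, -0.5]
opening: 0.773
grasp_force: 0.0
time_s: 33.68
position: [0.6174, 0.0665, 0.228]
tcp_rot: [[-0.167, 0.986, 0.002], [0.986, 0.167, -0.002], [-0.002, 0.002, -1.0]]
force: [0.4, -0.6, 0.0]
opening: 0.776
grasp_force: 0.0
385 [467. 311.] [0.01790415 0.03938055 0.0456377 ]
435 [494. 197.] [0.01519256 0.02026981 0.02547458]
328 [571. 209.] [0.01653095 0.04091385 0.0460046 ]
320 [549. 332.] [0.01646877 0.02264555 0.02651142]
632 [ 460. -196.] [0.01611942 0.01995046 0.02351775]
432 [ 598. -213.] [0.01589882 0.02014791 0.02379488]
```

View pics/s8.png

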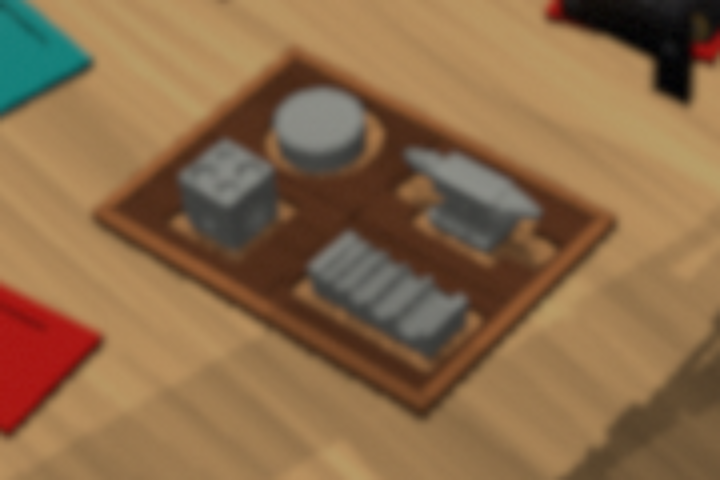

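All four pieces lie level in their own recesses, and the bezel block and disc cutter are unmoved. Handing in.

```bash
python3 -c "
from rig import bot
print(bot.hand_in())"
```

```text
the job is handed in; nothing more can be done
None
```

The anvil, doming cube, swage block and bench block were set down in their own recesses, with the bezel block and disc cutter left where they lay; I handed the job in at about 34 s, and no verdict came back.

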